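# Unload the microtome and file the block

### The job

Sectioning is finished: with the coarse-feed crank on the microtome's left side, wind the specimen head fully back to its stop (a little over one full turn, the crank going up and over towards the rear), and only then push the clamp lever fully open and lift the paraffin block out. Stand the block on its long edge in the rack's empty slot, fully down, upright and facing the same way as its neighbours; set it down rather than drop it, and leave the other blocks and the things around undisturbed.

Things in the scene. Friction and masses are not known exactly. Their poses are not given: they have to be found in the camera images.
- microtome: Rotary microtome, fixed: base 420 x 280 x 30 mm; housing behind x = +20 mm, 240 wide, 259 mm high. Origin: centre of the base's underside, on the bench; +x to its rear, +y to its left side (coarse-feed crank), z up. The specimen head sticks out in front of the housing. The big handwheel on its right is locked; a guard covers the blade below the block (top 124 mm above the bench).
- coarse_feed (a joint): Angle (rad) of the 116 mm coarse-feed wheel on the left side, axis level along microtome y. Starts at 0 to 0.6, hard stop at 7.0. Growing, it draws the head back (microtome +x) 2.86 mm per rad. The crank handle is at x = -45 mm * cos(angle), z = +45 mm * sin(angle) from crank_axis: from the front up, over to the rear and under. Friction 0.12 N m; stays where left.
- crank_axis (a point): Fixed point on the coarse-feed wheel's axis, level with the middle of the crank handle: 45 mm rearward, 182 mm left and 130 mm above the microtome's origin; axes as the microtome's.
- crank_handle (a point): Middle of the crank handle: black sleeve 20 mm in diameter, 56 mm long, along microtome y, spinning freely on its pin 45 mm off the wheel's axis. This point is 62 mm out from the housing's side, 32 mm from the wheel's face. Pinch it from above, fingers closing along microtome x, and carry it round with the gripper kept pointing down.
- clamp (a joint): Angle (rad) of the cassette clamp's upper jaw with its lever: 0 closed, 1.1 fully open (hard stop). Pushing the lever's knob rearward (microtome +x) opens it. Hinge axis along microtome y. Friction 0.08 N m; stays where left. Open, the jaw (30 mm wide) stands up close behind the block, its tip 12 mm behind the cassette and 62 mm above its underside: lift the block straight up past it.
- clamp_hinge (a point): Point on the hinge axis of the clamp's upper jaw; moves with the head. It is 31 mm behind (microtome +x) and 24 mm above the origin of a block in the clamp.
- clamp_knob (a point): Centre of the black 16 mm ball on the clamp lever, 45 mm from the hinge: when closed 19.6 mm in front of the hinge and 40.5 mm above it, when open 27 mm behind it and 36 mm above it.
- block: Paraffin block in the clamp, 30 g: white cassette plate 6 x 40 x 28 mm high, ivory wax 7 x 32 x 20 mm on its -x face. Origin: centre of the plate's underside; z up, y along the 40 mm. Upright, 136 mm above the bench, wax to the microtome's front. Its ends stick out 3 mm beside the 34 mm wide jaws: pinch them from above along y. Clamp open, it lifts straight up past a 2.5 mm lip.
- block_face (a point): Centre of the block's wax face, 10 mm in front of (-x) and 14 mm above the block's origin.
- rack: Grey plastic block rack, fixed: base 150 x 70 x 8 mm, six fins 9 thick, 36 wide, tops 28 mm above the bench, leaving five slots 17 mm wide, 26 mm apart, open at both ends. Origin: centre of the base's underside; slots side by side along x at -52, -26, 0, 26, 52 mm, each running along y. All but the second (x = -26 mm) are filled.
- free_slot (a point): Middle of the floor of the rack's empty slot, 8 mm above the bench; axes as the rack's: x across the slot, y along it. A block centred in it and facing like its neighbours (wax to the slot's -x) has its origin at x = +3.5 mm, y = 0, z = 0.
- filed_1: A block like block, already standing in the rack, wax to the rack's -x; same size and origin. Leave it in its slot.
- filed_2: A block like block, already standing in the rack, wax to the rack's -x; same size and origin. Leave it in its slot.
- filed_3: A block like block, already standing in the rack, wax to the rack's -x; same size and origin. Leave it in its slot.
- filed_4: A block like block, already standing in the rack, wax to the rack's -x; same size and origin. Leave it in its slot.
- forceps: Steel forceps 116 mm long, 8 mm high, lying on the bench to the rack's left. Bystander.
- marker: Marker pen 135 mm long, 17 mm thick, on the bench along the left of the microtome's base. Bystander.
- brush: Fine brush 160 mm long, 9 mm thick, lying on the rubber mat on top of the microtome. Bystander.
- blade_pack: Grey blade dispenser 75 x 32 x 14 mm on the bench to the right. Bystander.
- jar: Amber jar 72 mm in diameter, 85 mm high, on the right. Bystander.
- dish: Steel bowl 110 mm across, 25 mm high, to the right of the microtome. Bystander.
Things that resemble listed ones, but are neither listed nor needed, are in the scene too. What is shaped like the rack but orange is not meant.

How it is judged:
By the outcome, as a careful person would: the job done as asked, in the order asked, and still so for the second after the job is handed in, with the robot touching nothing.
It also fails if it takes over 69 s, if anything falls off the work surface, if the arm or the gripper's body presses on something with over 40 N, if the wrist force passes 120 N, or if a joint passes its speed limit or range.

### The arm

A 7-joint arm with a two-finger parallel gripper is mounted at the origin on the work surface. World frame = base frame: x ahead of the robot, y to its left, z up, the work surface at z = 0. Lengths are in m, angles in rad, forces in N, time in s.
With the tool pointing down it reaches from about 0.35 to 0.9 m from the base axis. Payload 19.9 kg.
Tool frame: the origin (TCP) lies between the finger pads; the fingertips stand 19 mm ahead of it and the grasp point (between the pads) is the TCP; z points along the fingers, y is the line along which they close (so a half turn about z gives the same grasp; the last joint's range is limited). The gripper opens to 94 mm and grips with 3 to 60 N. Pads are 16 mm wide; open, the fingers measure 119 mm over their backs; the gripper's body (75 mm by 177 mm) begins 78 mm behind the grasp point.
Start: joints at [-1.177, 0.417, -0.01, 1.614, 0.005, 1.111, -0.053], TCP at [0.264, 0.567, 0.195] pointing down, gripper open.
Joint ranges: [-2.81, 2.81], [-0.39, 2.02], [-1.27, 1.25], [0.06, 2.57], [-1.19, 4.33], [0.19, 2], [-2.82, 2.82]. Speed limits (rad/s): [1.89, 1.89, 2.39, 2.39, 3.01, 3.01, 3.01].

### API

Orientations are given as a 3x3 rotation matrix whose columns are the frame's x, y, z axes.
In Python, from rig import robot gives the robot as it stands. Calls block until the motion is done:
- robot.move_ptp(position, orientation): joint-space move of the TCP to a pose.
- robot.move_linear(position, velocity=0.15, frame=None, threshold=None): straight line of the TCP; frame=None keeps the orientation; velocity is the mean speed in m/s. With threshold (N) it stops when the force on the tool has changed by that much, and returns True; else False.
- robot.goto_joints(angles): joint-space move.
- robot.gripper_to(opening): finger opening in m; the grip force is fixed at half the most; returns when the fingers have stopped.
- robot.pause(seconds).
- robot.ik(position, orientation): joint angles nearest the present ones, or None.
- robot.get_state(): the state.
- robot.grab_frame(name): name is "side" or "top"; returns the picture (420x560x3 uint8, red, green, blue); there is no depth.
- robot.camera_info(name): a dict with "fx", "fy", "cx", "cy" (pixels), "rvec" (rotation vector, rad) and "tvec" (3), from world to camera coordinates, as OpenCV has them. Camera axes: x right, y down, z forward; pixel columns grow to the right and rows downward; lengths in m; the calibration is good to about 2 mm. A picture is of the moment at which its call begins. camera_info takes no time and is no camera call.
A pose or a line that the arm cannot do raises robot.PlanningError and nothing moves.
- robot.sign_off(): hands the job in; it is judged then, once.
The state is a dict: "time": time; "qpos": joint angles; "joint_vel": joint speeds; "effort": joint torques, N m; "ee_pos": TCP position; "tool_rot": TCP orientation; "force": force on the tool from outside, world axes, zero at the start; "moment": the same for the moment, N m; "opening": finger opening in m; "grasp_force": force on a finger pad.
Only numpy, scipy, OpenCV 4.12 (cv2) and the standard library are available. Lean on these libraries where they do the work, as an engineer would, in place of code of your own. Each camera call takes 0.05 s, during which the arm holds its last target. There are 200 camera calls.

## Working session

There is one attempt and no reset: what is moved stays moved. The work goes in short steps, each a Python script; the robot and the scene stay as the last script left them, time stands still between calls to the robot, and variables do not carry over. Pictures are saved under pics/ and viewed, at most 10 in all, crops included, and the job is handed in when it is done.

```bash
mkdir -p pics; ls; python3 - <<'E'
from rig import robot
import cv2
for n in("side","top"):
    cv2.imwrite(f"pics/{n}0.png",robot.grab_frame(n)[:,:,::-1]); print(n,robot.camera_info(n))
print(robot.get_state())
E
```

```text
pics
side {'fx': 456.9831988730144, 'fy': 456.9831988730144, 'cx': 280.09152832184253, 'cy': 206.64576364068793, 'rvec': array([ 2.32628952, -0.78668441,  0.27069015]), 'tvec': array([-0.41749534,  0.32034428,  1.52184166])}
top {'fx': 468.1558966946001, 'fy': 468.1558966946001, 'cx': 274.1757147935798, 'cy': 214.41260132334102, 'rvec': array([ 2.16432846, -2.17316424,  0.11028354]), 'tvec': array([-0.00600565,  0.52469831,  1.45558208])}
{'time': 0.1, 'qpos': array([-1.17648821,  0.41794641, -0.01028241,  1.61407103,  0.00468852,
        1.11070976, -0.05301077]), 'joint_vel': array([-0.00075891,  0.00132766, -0.00077352, -0.00137753, -0.00038302,
       -0.0022605 , -0.00142208]), 'effort': array([ 2.21386297e-03, -8.52581334e+01,  6.40570801e-01, -4.26695967e+01,
       -4.87794389e-02,  1.64378149e-02,  1.29809609e-04]), 'ee_pos': array([0.26371561, 0.56626635, 0.19408595]), 'tool_rot': array([[-9.06517865e-01,  4.22167273e-01, -3.91432577e-04],
       [ 4.22167446e-01,  9.06517273e-01, -1.03964305e-03],
       [-8.40628778e-05, -1.10770509e-03, -9.99999383e-01]]), 'force': array([0.08620231, 0.43816657, 0.61117982]), 'moment': array([ 0.00379103,  0.02903403, -0.0452551 ]), 'grasp_force': 0.0, 'opening': 0.09391912779841298}
```

View pics/side0.png

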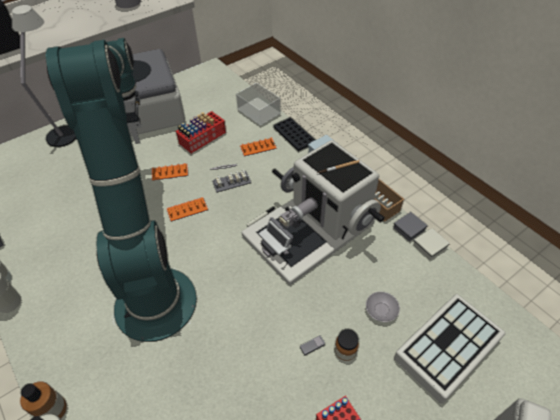

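View pics/top0.png

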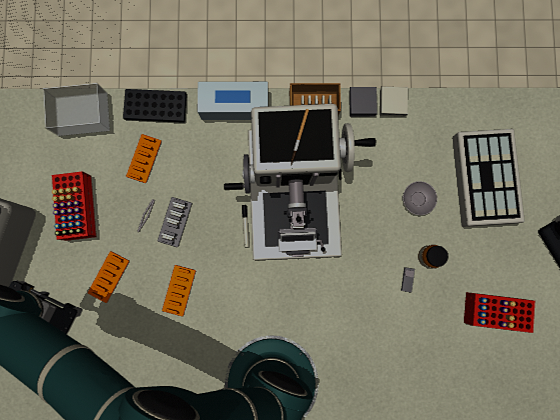

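The side view shows the microtome around (320,210) and the grey rack at (232,182). In the top view the base spans (250–343, 105–260), the crank handle is at (233,186) and the rack at (175,220). I'll enlarge these next.

```bash
python3 - <<'E'
import cv2,numpy as np
t=cv2.imread("pics/top0.png"); s=cv2.imread("pics/side0.png")
def c(im,x,y,w,h,k):
    o=cv2.resize(im[y:y+h,x:x+w],None,fx=k,fy=k,interpolation=cv2.INTER_CUBIC)
    for i in range(0,w,10):
        cv2.line(o,(i*k,0),(i*k,6 if i%50 else 14),(0,0,255),1)
        if i%20==0: cv2.putText(o,str(x+i),(i*k,20),0,.35,(0,0,255),1)
    for j in range(0,h,10):
        cv2.line(o,(0,j*k),(6,j*k),(0,0,255),1)
        if j%20==0: cv2.putText(o,str(y+j),(8,j*k+4),0,.35,(0,0,255),1)
    return o
a=c(t,220,160,130,105,4); b=c(t,150,190,50,60,5)
cv2.imwrite("pics/topc.png",np.hstack([a,np.vstack([b,np.zeros((a.shape[0]-b.shape[0],b.shape[1],3),np.uint8)])]))
cv2.imwrite("pics/sidec.png",c(s,205,140,190,148,4))
E
```

```text
(no output)
```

View pics/topc.png

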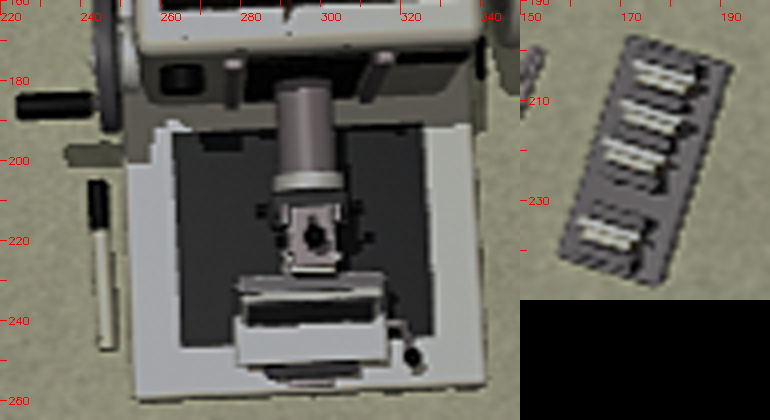

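View pics/sidec.png

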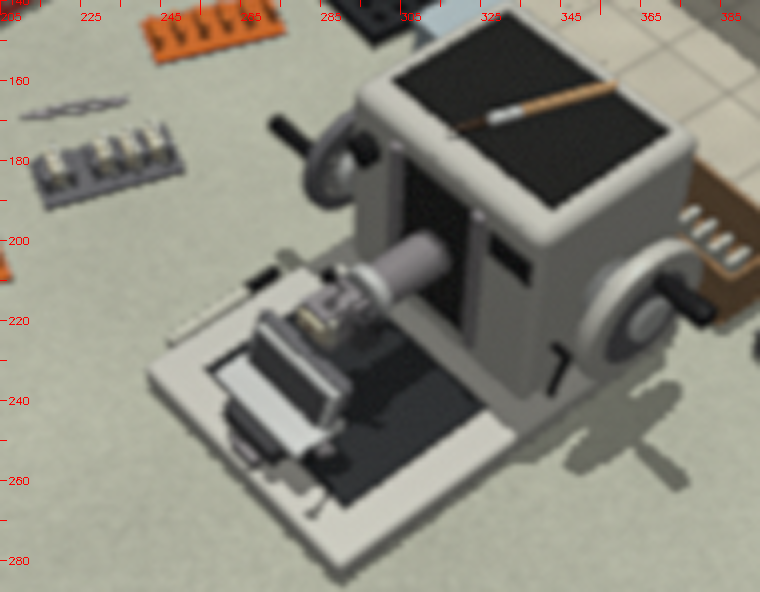

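The top crop shows the base front corners at (253,259) and (341,256), the handle at columns 224–243 on row 186, and the knob at (299,219). The rack corners are at (172,197), (193,204), (178,247) and (158,241), with the empty slot second from the front (row ~228). The side crop shows base corners at (242,234) and (290,282) and the handle tip at (273,171).

```bash
cat > h.py <<'E'
from rig import robot
import numpy as np, cv2
from scipy.optimize import least_squares
def proj(n,P):
    i=robot.camera_info(n); K=np.array([[i["fx"],0,i["cx"]],[0,i["fy"],i["cy"]],[0,0,1]])
    return cv2.projectPoints(np.atleast_2d(np.array(P,float)),i["rvec"],i["tvec"],K,None)[0][:,0]
def T(p,P):
    c,s=np.cos(p[2]),np.sin(p[2]); P=np.atleast_2d(np.array(P,float))
    return np.c_[p[0]+c*P[:,0]-s*P[:,1],p[1]+s*P[:,0]+c*P[:,1],P[:,2]]
E
python3 - <<'E'
from h import *
for n in("top","side"):
    i=robot.camera_info(n);R=cv2.Rodrigues(i["rvec"])[0];print(n,"cam at",-R.T@i["tvec"])
def hp(a,y): return [.045-.045*np.cos(a),y,.13+.045*np.sin(a)]
def mt(q):
    p=q[:3];a=q[3];d=q[4]
    out=[]
    obs=[("top",[-.21,.14,.03],(253.2,259.3),1),("top",[-.21,-.14,.03],(340.7,256),1),
    ("side",[-.21,.14,.03],(242,234),1),("side",[-.21,-.14,.03],(290.3,281.5),1),
    ("top",hp(a,.210),(223.9,186.2),1),("side",hp(a,.210),(273.5,170.5),1),
    ("side",[.02,.12,.259],(294,160),.3),("side",[.02,-.12,.259],(341,201),.3),
    ("top",[d+.0114,0,.2005],(298.8,219),1)]
    for n,P,uv,w in obs: out.append(w*(proj(n,T(p,P))[0]-uv))
    return np.array(out)
r=least_squares(lambda q:mt(q).ravel(),[.65,0,0,.3,-.12]);print(r.x.round(4));print(mt(r.x).round(1))
q=r.x
for P in ([q[4],0,.136],[q[4]-.01,0,.15],[q[4],0,.164]): print(T(q,P),proj("top",T(q,P)).round(1),proj("side",T(q,P)).round(1))
C=[[.075,.035,.008],[.075,-.035,.008],[-.075,-.035,.008],[-.075,.035,.008]]
uv=np.array([(171.6,197.2),(193,203.6),(178,247.4),(157.6,241)])
f=lambda p:(proj("top",T(p,C))-uv)
r=least_squares(lambda p:f(p).ravel(),[.6,.4,-.3]);print(r.x.round(4));print(f(r.x).round(1));k=r.x
print("rack base corners side z0",proj("side",T(k,np.array(C)*[1,1,0])).round(1))
for x in(-52,-26,0,26,52):
    P=T(k,[x/1000+.0035,0,.036]);print(x,P.round(4),proj("top",P).round(1),proj("side",P).round(1))
E
```

```text
top cam at [ 0.3735686  -0.00856519  1.50147817]
side cam at [-0.09875081 -0.85498871  1.36094359]
[ 0.5991 -0.074   0.042   0.4678 -0.1168]
[[ 0.3 -0. ]
 [ 2.2 -0.8]
 [-1.8 -3.4]
 [-0.8 -0.1]
 [ 0.8  0.1]
 [-0.6 -0.4]
 [-0.7 -0. ]
 [-0.2 -0.4]
 [ 0.6 -0. ]]
[[ 0.48240782 -0.07893059  0.136     ]] [[298.4 224.9]] [[283.9 222.7]]
[[ 0.47241663 -0.07935018  0.15      ]] [[298.8 227.9]] [[281.6 221.6]]
[[ 0.48240782 -0.07893059  0.164     ]] [[298.9 224.1]] [[283.8 217.5]]
[ 0.5029  0.3093 -0.3023]
[[ 0.5 -0.4]
 [-0.3 -0.4]
 [ 0.1  0.4]
 [-0.3  0.4]]
rack base corners side z0 [[245.7 171.9]
 [250.7 183.3]
 [215.1 192.8]
 [210.8 181. ]]
-52 [[0.4566 0.3237 0.036 ]] [[168.3 236.2]] [[218.2 179.1]]
-26 [[0.4814 0.316  0.036 ]] [[170.9 228.3]] [[224.5 177.4]]
0 [[0.5062 0.3082 0.036 ]] [[173.5 220.4]] [[230.7 175.8]]
26 [[0.531  0.3005 0.036 ]] [[176.1 212.5]] [[236.9 174.2]]
52 [[0.5559 0.2927 0.036 ]] [[178.7 204.7]] [[243.  172.6]]
```

```bash
cat >> h.py <<'E'
M=np.array([.5991,-.074,.042]); K=np.array([.5029,.3093,-.3023]); A0=.468
def Ry(yaw,flip=0):   # tool down, tool y along direction yaw
    y=np.array([np.cos(yaw),np.sin(yaw),0])*(-1 if flip else 1); z=np.array([0,0,-1.]); return np.c_[np.cross(y,z),y,z]
def st(): 
    s=robot.get_state(); print("t%.2f"%s["time"],"p",s["ee_pos"].round(4),"F",s["force"].round(1),"M",s["moment"].round(2),"open %.4f gf %.1f"%(s["opening"],s["grasp_force"])); return s
def hpos(M,a,out=.014): return T(M,[.045-.045*np.cos(a),.182+out,.13+.045*np.sin(a)])[0]
E
python3 - <<'E'
from h import *
for f in(0,1):
    for nm,p,y in(("crank",hpos(M,.47),M[2]),("block",T(M,[-.1,0,.16])[0],M[2]+np.pi/2),("slot",T(K,[-.0225,0,.03])[0],K[2]+np.pi/2)):
        q=robot.ik(p,Ry(y,f));print(f,nm,p.round(3),None if q is None else np.round(q,2))
E
```

```text
0 crank [0.596 0.122 0.15 ] [-0.62  0.47  0.48  1.71 -0.25  1.02 -0.01]
0 block [ 0.499 -0.078  0.16 ] [-0.4   0.27  0.58  1.96 -0.18  0.96  1.88]
0 slot [0.481 0.316 0.03 ] [-0.68  0.54  0.06  1.86 -0.05  0.74  0.67]
1 crank [0.596 0.122 0.15 ] [ 0.5   0.68 -1.09  1.68  0.64  1.19  2.43]
1 block [ 0.499 -0.078  0.16 ] [-0.65  0.34  0.9   1.97 -0.32  0.98 -1.12]
1 slot [0.481 0.316 0.03 ] [-1.09  0.62  0.6   1.88 -0.48  0.79 -2.11]
```

```bash
python3 - <<'E'
from h import *
p=hpos(M,A0); R=Ry(M[2])
robot.move_ptp(p+[0,0,.13],R); st()
print("hit",robot.move_linear(p+[0,0,.003],.12,threshold=12)); st()
s=robot.grab_frame("side");t=robot.grab_frame("top")
cv2.imwrite("pics/g0.png",np.hstack([cv2.resize(s[130:250,220:350],None,fx=3,fy=3,interpolation=cv2.INTER_CUBIC),cv2.resize(t[140:260,210:340],None,fx=3,fy=3,interpolation=cv2.INTER_CUBIC)])[:,:,::-1])
E
```

```text
t2.12 p [0.5954 0.1234 0.28  ] F [-0.   0.6  0.2] M [-0.04  0.06  0.04] open 0.0941 gf 0.0
hit False
t3.33 p [0.5961 0.1221 0.154 ] F [0.1 0.3 0.7] M [-0.05  0.04  0.  ] open 0.0940 gf 0.0
```

View pics/g0.png

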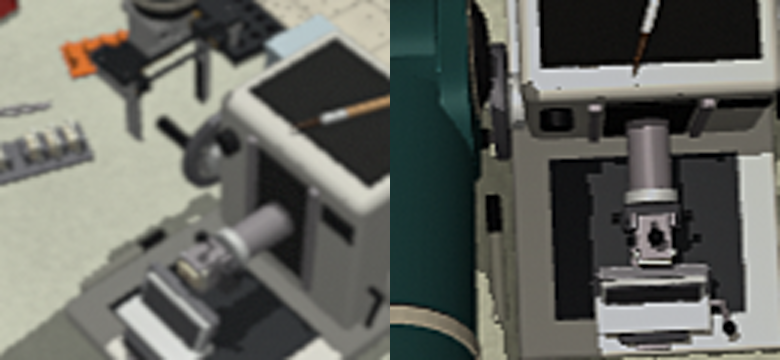

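Side view: the fingertips are at about (265,176) and (287.5,163), and the handle's outer end is at about (274.5,170.5). I'll compare these with the projections.

```bash
python3 - <<'E'
from h import *
p=robot.get_state()["ee_pos"]
ax=np.array([np.cos(M[2]),np.sin(M[2]),0])
for n,o in(("tcp",0*ax),("tipmid",[0,0,-.019]),("fronttip in",-.047*ax+[0,0,-.019]),("reartip in",.047*ax+[0,0,-.019]),("front out",-.0595*ax+[0,0,-.019]),("rear out",.0595*ax+[0,0,-.019])): print(n,proj("side",p+o).round(1))
for o in(.028,.014,-.028): print("handle",o,proj("side",hpos(M,A0,o)).round(1),proj("top",hpos(M,A0,o)).round(1))
s=cv2.imread("pics/side0.png")
c=s[155:190,262:302]; cv2.imwrite("pics/hz.png",cv2.resize(c,None,fx=14,fy=14,interpolation=cv2.INTER_NEAREST))
E
```

```text
tcp [[275.3 171.3]]
tipmid [[275.4 174.9]]
fronttip in [[265.6 180.8]]
reartip in [[285.1 169.2]]
front out [[262.9 182.4]]
rear out [[287.6 167.7]]
handle 0.028 [[272.9 170.1]] [[224.7 186.3]]
handle 0.014 [[275.3 172.1]] [[229.5 186.1]]
handle -0.028 [[282.5 178.3]] [[243.8 185.4]]
```

View pics/hz.png

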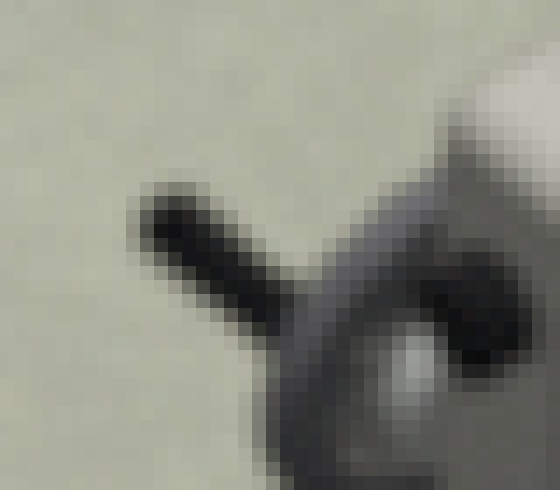

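The handle projection agrees, with its tip at (273.8,170.4). The fingertips look a few pixels high, so I'll close the gripper and see whether it holds 20 mm.

```bash
python3 - <<'E'
from h import *
robot.gripper_to(.0); st(); robot.pause(.2); st()
cv2.imwrite("pics/side1.png",robot.grab_frame("side")[:,:,::-1])
s=cv2.imread("pics/side1.png"); cv2.imwrite("pics/g1.png",cv2.resize(s[130:210,230:330],None,fx=6,fy=6,interpolation=cv2.INTER_CUBIC))
E
```

```text
t4.85 p [0.5957 0.122  0.1533] F [-0.2 -0.4  0.5] M [-0.08  0.01 -0.01] open 0.0003 gf 0.0
t5.05 p [0.5957 0.122  0.1533] F [ 0.4 -0.1  0.8] M [-0.09 -0.01 -0.03] open 0.0006 gf 0.0
```

View pics/g1.png

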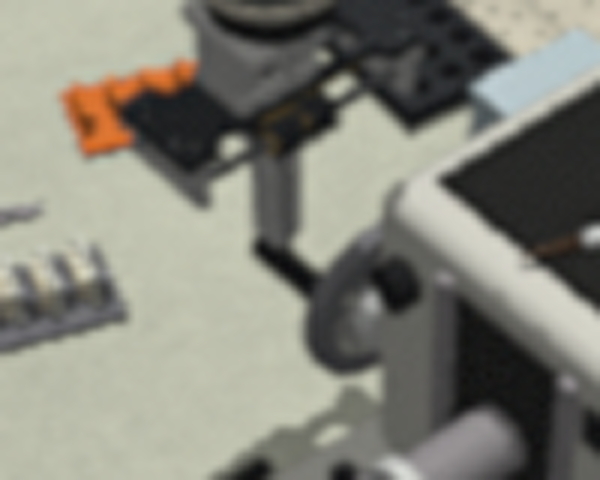

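```bash
python3 - <<'E'
from h import *
print("origin",proj("top",[0,0,0]),proj("side",[0,0,0]))
def PM(n):
    i=robot.camera_info(n); Kc=np.array([[i["fx"],0,i["cx"]],[0,i["fy"],i["cy"]],[0,0,1]])
    return Kc@np.c_[cv2.Rodrigues(i["rvec"])[0],i["tvec"]]
def tri(a,b):
    X=cv2.triangulatePoints(PM("top"),PM("side"),np.array(a,float).reshape(2,1),np.array(b,float).reshape(2,1));X=(X[:3]/X[3]).ravel()
    return X.round(4),(proj("top",X)[0]-a).round(1),(proj("side",X)[0]-b).round(1)
for n,a,b in(("handletip",(224.2,186.2),(273.5,170.3)),("baseFL",(253.6,259.3),(242,234)),("baseFR",(341,256),(290.3,281.5)),("knob",(298.8,219),None)):
    if b: print(n,*tri(a,b))
t=cv2.imread("pics/top0.png"); s=cv2.imread("pics/side0.png");s1=cv2.imread("pics/side1.png")
d=cv2.absdiff(s,s1).sum(2)
o=[cv2.resize(s1[150:190,255:305],None,fx=7,fy=7,interpolation=cv2.INTER_NEAREST),cv2.resize(t[165:205,215:265],None,fx=7,fy=7,interpolation=cv2.INTER_NEAREST)]
cv2.imwrite("pics/z2.png",np.hstack(o))
E
```

```text
origin [[272.24413106 383.17024931]] [[154.72477055 302.839709  ]]
handletip [0.5971 0.1372 0.1466] [ 0.2 -0.4] [-0.3  0.1]
baseFL [0.3858 0.0565 0.0072] [ 0.4 -0.7] [-0.7  0.1]
baseFR [ 0.3959 -0.2197  0.0233] [ 0.6 -1. ] [-1.2  0.2]
```

View pics/z2.png

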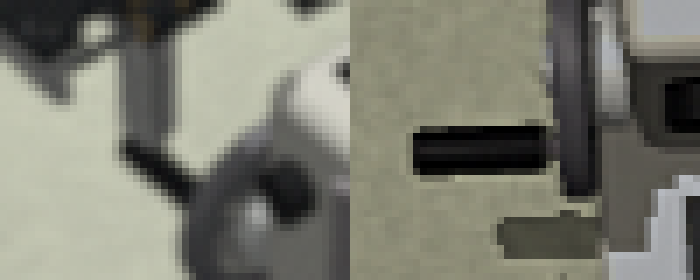

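The finger covers the upper edge of the handle, so the fingertip appears to be at about z≈0.158, just above the handle. That is higher than the tool data implies. I'll open, go 22 mm lower and grip again.

```bash
python3 - <<'E'
from h import *
robot.gripper_to(.094)
p=robot.get_state()["ee_pos"]
print(robot.move_linear(p-[0,0,.022],.06,threshold=10)); st()
robot.gripper_to(0.0); st(); robot.pause(.2); st()
E
```

```text
False
t7.07 p [0.5956 0.122  0.131 ] F [-0.3 -0.5  0.4] M [-0.06  0.02 -0.01] open 0.0939 gf 0.0
t8.21 p [0.595  0.1221 0.1311] F [-5.3 -1.   3. ] M [-0.11  1.35 -0.03] open 0.0191 gf 30.0
t8.41 p [0.595  0.1221 0.1311] F [-5.5 -0.2  2.6] M [-0.04  1.36 -0.05] open 0.0190 gf 30.0
```

```bash
python3 - <<'E'
from h import *
robot.gripper_to(.045)
p=robot.get_state()["ee_pos"]
print(robot.move_linear(p-[0,0,.012],.06,threshold=10)); st()
robot.gripper_to(0.0); st(); robot.pause(.1); st()
E
```

```text
False
t9.36 p [0.5955 0.122  0.1187] F [-0.6 -0.2 -0.5] M [-0.09  0.07  0.  ] open 0.0449 gf 0.0
t9.88 p [0.5954 0.1221 0.1194] F [-4.1  0.7  3.5] M [-0.02  1.16 -0.04] open 0.0189 gf 30.0
t9.98 p [0.5955 0.1221 0.1194] F [-5.5  0.6  3.8] M [-0.02  1.29  0.05] open 0.0192 gf 30.0
```

```bash
cat >> h.py <<'E'
import json
def crank(c,a,aend,da=.2,v=.09,g=4e-5,fmax=45,yref=None):
    """c: circle centre (world, at grip's y); returns centre, angle, ok"""
    mx=np.array([np.cos(M[2]),np.sin(M[2]),0]); ez=np.array([0,0,1.])
    while a<aend-1e-6:
        a=min(a+da,aend); rh=-mx*np.cos(a)+ez*np.sin(a); th=mx*np.sin(a)+ez*np.cos(a)
        robot.move_linear(c+.045*rh,v); s=robot.get_state(); F=s["force"]
        e=s["ee_pos"]-(c+.045*rh)
        print("a%.2f t%.2f Fr%.1f Ft%.1f Fy%.1f er%.2f et%.2f mm open%.4f"%(a,s["time"],F@rh,F@th,F[1],e@rh*1e3,e@th*1e3,s["opening"]))
        c=c+np.clip(g*(F@rh),-6e-4,6e-4)*rh
        if np.linalg.norm(F)>fmax: print("STOP");break
    json.dump([list(c),a],open("c.json","w")); return c,a
E
python3 - <<'E'
from h import *
p=robot.get_state()["ee_pos"]; a=.43; mx=np.array([np.cos(M[2]),np.sin(M[2]),0])
c=p+.045*(mx*np.cos(a)-np.array([0,0,np.sin(a)]))
crank(c,a,1.63)
E
```

```text
a0.63 t10.23 Fr-7.0 Ft0.8 Fy0.2 er-0.94 et1.35 mm open0.0192
a0.83 t10.48 Fr-17.6 Ft0.2 Fy1.3 er-1.16 et1.26 mm open0.0193
a1.03 t10.73 Fr-20.6 Ft-0.2 Fy1.1 er-1.15 et0.50 mm open0.0190
a1.23 t10.98 Fr-22.6 Ft-0.2 Fy1.0 er-1.38 et-0.24 mm open0.0193
a1.43 t11.23 Fr-26.5 Ft0.4 Fy1.8 er-1.50 et-0.66 mm open0.0196
a1.63 t11.48 Fr-27.8 Ft0.1 Fy0.5 er-1.73 et-1.08 mm open0.0192
```

```bash
python3 - <<'E'
from h import *
c,a=json.load(open("c.json")); crank(np.array(c),a,3.63,g=7e-5)
E
```

```text
a1.83 t11.73 Fr-23.8 Ft0.3 Fy0.3 er-1.80 et-1.05 mm open0.0195
a2.03 t11.98 Fr-21.0 Ft2.2 Fy0.6 er-2.06 et-0.96 mm open0.0192
a2.23 t12.23 Fr-20.0 Ft1.7 Fy-0.6 er-2.16 et-0.73 mm open0.0192
a2.43 t12.48 Fr-17.1 Ft2.4 Fy-0.4 er-2.12 et-0.48 mm open0.0191
a2.63 t12.73 Fr-16.5 Ft3.1 Fy0.4 er-2.05 et-0.22 mm open0.0192
a2.83 t12.98 Fr-14.8 Ft3.2 Fy0.1 er-1.81 et-0.05 mm open0.0192
a3.03 t13.23 Fr-14.2 Ft1.8 Fy-0.8 er-1.47 et-0.00 mm open0.0192
a3.23 t13.48 Fr-11.5 Ft2.8 Fy0.3 er-1.06 et-0.18 mm open0.0191
a3.43 t13.73 Fr-8.9 Ft3.1 Fy0.3 er-0.65 et-0.53 mm open0.0191
a3.63 t13.98 Fr-4.6 Ft2.1 Fy0.2 er-0.25 et-1.00 mm open0.0191
```

```bash
python3 - <<'E'
from h import *
c,a=json.load(open("c.json")); c,a=crank(np.array(c),a,6.63,g=7e-5)
crank(c,a,7.4,da=.05,v=.05,g=7e-5,fmax=26)
E
```

```text
a3.83 t14.23 Fr-1.0 Ft2.3 Fy0.9 er-0.15 et-0.70 mm open0.0192
a4.03 t14.48 Fr-1.0 Ft2.5 Fy0.8 er-0.19 et-0.10 mm open0.0193
a4.23 t14.73 Fr-1.8 Ft2.4 Fy0.4 er-0.18 et0.11 mm open0.0192
a4.43 t14.98 Fr-0.5 Ft3.3 Fy2.3 er-0.11 et0.11 mm open0.0191
a4.63 t15.23 Fr-0.6 Ft2.9 Fy1.7 er-0.11 et0.06 mm open0.0190
a4.83 t15.48 Fr-1.3 Ft2.9 Fy3.0 er-0.09 et0.06 mm open0.0192
a5.03 t15.73 Fr0.8 Ft2.0 Fy2.9 er-0.06 et0.09 mm open0.0187
a5.23 t15.98 Fr0.3 Ft1.9 Fy3.5 er-0.14 et0.01 mm open0.0192
a5.43 t16.23 Fr-1.0 Ft1.9 Fy4.4 er-0.22 et-0.07 mm open0.0192
a5.63 t16.48 Fr-0.3 Ft2.7 Fy4.3 er-0.18 et0.00 mm open0.0194
a5.83 t16.73 Fr0.0 Ft1.8 Fy4.4 er-0.18 et0.06 mm open0.0192
a6.03 t16.98 Fr1.1 Ft3.1 Fy4.7 er-0.15 et0.17 mm open0.0194
a6.23 t17.23 Fr1.2 Ft2.7 Fy4.8 er-0.32 et0.31 mm open0.0191
a6.43 t17.48 Fr0.9 Ft2.4 Fy5.2 er-0.41 et0.43 mm open0.0191
a6.63 t17.73 Fr1.0 Ft1.6 Fy5.0 er-0.44 et0.61 mm open0.0191
a6.68 t17.98 Fr-0.7 Ft0.9 Fy5.7 er-0.43 et0.21 mm open0.0192
a6.73 t18.23 Fr0.2 Ft1.2 Fy5.1 er-0.33 et0.04 mm open0.0194
a6.78 t18.48 Fr-0.3 Ft0.9 Fy5.9 er-0.34 et0.04 mm open0.0194
a6.83 t18.73 Fr-0.4 Ft-0.5 Fy5.7 er-0.31 et0.00 mm open0.0193
a6.88 t18.98 Fr-0.2 Ft-1.2 Fy6.4 er-0.28 et-0.05 mm open0.0196
a6.93 t19.23 Fr-0.3 Ft-0.1 Fy5.5 er-0.26 et-0.05 mm open0.0194
a6.98 t19.48 Fr-0.3 Ft0.1 Fy5.8 er-0.23 et-0.13 mm open0.0189
a7.03 t19.73 Fr-0.8 Ft-4.2 Fy4.6 er-0.13 et-0.92 mm open0.0190
a7.08 t19.98 Fr-3.7 Ft-13.9 Fy5.7 er0.07 et-2.77 mm open0.0189
a7.13 t20.23 Fr-1.3 Ft-20.9 Fy5.0 er0.30 et-4.60 mm open0.0192
a7.18 t20.48 Fr3.7 Ft-26.7 Fy4.2 er0.53 et-6.13 mm open0.0191
STOP
```

```bash
python3 - <<'E'
from h import *
c,a=json.load(open("c.json")); c=np.array(c); mx=np.array([np.cos(M[2]),np.sin(M[2]),0])
print("centre",c.round(4),"pred",T(M,[.045,.196,.13])[0].round(4))
rel=lambda a:c+.045*(-mx*np.cos(a)+np.array([0,0,np.sin(a)]))
robot.move_linear(rel(7.03),.1); st()
robot.gripper_to(.05); p=st()["ee_pos"]
robot.move_linear(p+[0,0,.12],.25)
p=np.array([.50,.175,.07]); R=Ry(M[2]+np.pi/2)
robot.move_ptp(p,R); robot.gripper_to(0); st()
print(robot.move_linear([.50,.175,.006],.05,threshold=6)); st()
robot.move_linear([.50,.175,.10],.2)
cv2.imwrite("pics/side2.png",robot.grab_frame("side")[:,:,::-1]);cv2.imwrite("pics/top2.png",robot.grab_frame("top")[:,:,::-1])
E
```

```text
centre [0.6329 0.1237 0.0958] pred [0.6358 0.1237 0.13  ]
t20.73 p [0.5987 0.1225 0.1256] F [-8.5  5.7  2.5] M [ 1.08  1.83 -0.01] open 0.0193 gf 30.0
t21.40 p [0.6    0.1223 0.1263] F [ 0.7  0.3 -0. ] M [-0.06  0.09 -0.  ] open 0.0500 gf 0.0
t24.17 p [0.5   0.175 0.07 ] F [-0.6 -0.  -0.2] M [ 0.07  0.08 -0.02] open 0.0006 gf 0.0
False
t25.60 p [0.5002 0.1751 0.0063] F [-0.7 -0.4 -0.2] M [ 0.04  0.02 -0.02] open 0.0006 gf 0.0
```

```bash
python3 - <<'E'
from h import *
robot.move_linear([.50,.175,.012],.25); st()
print(robot.move_linear([.50,.175,-.028],.04,threshold=5)); st()
robot.move_linear([.50,.175,.16],.3);st()
t=cv2.imread("pics/top2.png");s=cv2.imread("pics/side2.png")
f=lambda i,x,y,w,h,k:cv2.resize(i[y:y+h,x:x+w],(w*k,h*k),interpolation=cv2.INTER_CUBIC)
cv2.imwrite("pics/v9.png",np.hstack([f(t,275,190,50,60,8),f(s,265,190,50,60,8)]))
E
```

```text
t26.82 p [0.4998 0.1748 0.012 ] F [-0.3 -0.   0.5] M [ 0.07 -0.05 -0.09] open 0.0003 gf 0.0
True
t27.45 p [ 0.5002  0.1751 -0.0106] F [-3.3 -1.3 14.1] M [-0.15  0.89  0.02] open 0.0001 gf 6.9
t28.17 p [0.4997 0.175  0.1594] F [-0.6  0.1 -0.2] M [ 0.02 -0.01  0.02] open 0.0004 gf 0.0
```

View pics/v9.png

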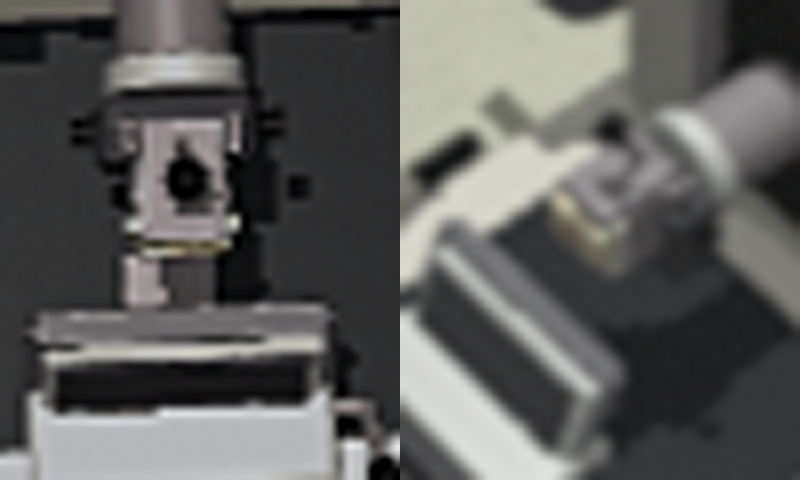

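Top view after winding: the knob is at (297.9,211.8), the cassette ends at (290.8,218) and (303.5,219), and the wax edge at row 220. Side view: the wax face is at about (288.3,217.7). The head has moved back. The bench touched at reported z ≈ -0.010, so the real tool point is about 28.5 mm above the reported z.

```bash
cat >> h.py <<'E'
def unproj(n,uv,z):
    i=robot.camera_info(n);R=cv2.Rodrigues(i["rvec"])[0];o=-R.T@i["tvec"]
    d=R.T@np.array([(uv[0]-i["cx"])/i["fx"],(uv[1]-i["cy"])/i["fy"],1]);return o+d*(z-o[2])/d[2]
def toM(X,m=None):
    m=M if m is None else m; c,s=np.cos(m[2]),np.sin(m[2]);d=np.array(X)-[m[0],m[1],0];return np.array([c*d[0]+s*d[1],-s*d[0]+c*d[1],d[2]])
ZO=.0285  # true TCP z = reported + ZO
E
python3 - <<'E'
from h import *
print(M)
for n,uv,z,o in(("top",(297.9,211.8),.2005,(.0114,0,0)),("top",(297.2,218.3),.164,(0,0,0)),("top",(297,219.9),.160,(-.0065,0,0)),("side",(288.3,217.7),.15,(-.01,0,0)),("top",(298.4,218.6),.2005,(.0114,0,0))):
    X=unproj(n,uv,z);m=toM(X)-o;print(n,uv,X.round(4),"block origin in M:",m.round(4))
E
```

```text
[ 0.5991 -0.074   0.042 ]
top (297.9, 211.8) [ 0.5139 -0.0745  0.2005] block origin in M: [-0.0965  0.003   0.2005]
top (297.2, 218.3) [ 0.4991 -0.0742  0.164 ] block origin in M: [-0.0999  0.004   0.164 ]
top (297, 219.9) [ 0.4949 -0.0738  0.16  ] block origin in M: [-0.0976  0.0046  0.16  ]
side (288.3, 217.7) [ 0.5007 -0.0798  0.15  ] block origin in M: [-0.0885 -0.0017  0.15  ]
top (298.4, 218.6) [ 0.4948 -0.0758  0.2005] block origin in M: [-0.1156  0.0026  0.2005]
```

```bash
python3 - <<'E'
from h import *
R=Ry(M[2]+np.pi/2); B=-.098; Y=.003; zt=.1825
P=lambda x,z,y=Y:T(M,[x,y,z])[0]
robot.move_linear([.47,.12,.25],.3)
robot.move_ptp(P(B-.036,.25),R); st()
robot.move_linear(P(B-.036,zt),.2); st()
hit=robot.move_linear(P(B+.062,zt),.06,threshold=8); s=st(); x=toM(s["ee_pos"]); print(hit,"M",x.round(4),"block x from stop",x[0]-.042)
E
```

```text
t29.49 p [ 0.4651 -0.0757  0.2491] F [-0.4 -0.4 -0.3] M [-0.01  0.01  0.02] open 0.0002 gf 0.0
t29.98 p [ 0.4654 -0.0759  0.1829] F [0.1 0.7 0.5] M [ 0.08  0.   -0.02] open 0.0005 gf 0.0
t31.18 p [ 0.5426 -0.0735  0.1813] F [-7.  -1.5  1.7] M [-0.18  1.48 -0.05] open 0.0006 gf 3.1
True M [-0.0564  0.0028  0.1813] block x from stop -0.09844179148323312
```

```bash
python3 - <<'E'
from h import *
B=-.098; Y=.003
P=lambda x,z,y=Y:T(M,[x,y,z])[0]
p=robot.get_state()["ee_pos"]
robot.move_linear(P(-.064,.183),.1)
robot.move_linear(P(-.075,.225),.25)
robot.gripper_to(.062)
robot.move_linear(P(B,.20),.2)
print(robot.move_linear(P(B,.1295),.1,threshold=5)); st()
robot.gripper_to(0.0); robot.pause(.15); s=st(); print(toM(s["ee_pos"]).round(4))
E
```

```text
False
t33.98 p [ 0.5015 -0.0752  0.13  ] F [ 0.  -0.4 -0.4] M [ 0.06 -0.03 -0.01] open 0.0619 gf 0.0
t34.61 p [ 0.5013 -0.0751  0.1298] F [-1.7  0.3  6.4] M [0.14 0.19 0.07] open 0.0398 gf 30.0
[-0.0978  0.003   0.1298]
```

```bash
python3 - <<'E'
from h import *
P=lambda x,z,y=.003:T(M,[x,y,z])[0]
robot.move_linear(P(-.0978,.235),.15); st()
for n in("top","side"):
    g=cv2.cvtColor(cv2.imread(f"pics/{n}0.png"),cv2.COLOR_BGR2GRAY).astype(np.float32)
    xs=np.arange(-.075,.0751,.001);ys=np.arange(-.016,.0161,.001)
    def samp(X,Yv):
        pts=T(K,np.c_[X,Yv,np.full(len(X),.035)]);uv=proj(n,pts).astype(np.float32);return cv2.remap(g,uv[:,0].copy(),uv[:,1].copy(),cv2.INTER_LINEAR).ravel()
    pr=np.mean([samp(xs,np.full(len(xs),y)) for y in ys],0)
    out=[]
    for c in(-.052,0,.026,.052):
        m=abs(xs-c)<.0125;w=pr[m]-np.percentile(pr[m],25);w=np.clip(w,0,None);xc=(w@xs[m])/w.sum();
        yy=np.arange(-.032,.0321,.001);py=np.mean([samp(np.full(len(yy),xc+d),yy) for d in(-.003,0,.003)],0);v=np.clip(py-(py.min()+py.max())/2,0,None);out.append((c*1e3,round((xc-c)*1e3,1),round((v>0)@yy/(v>0).sum()*1e3,1),int((v>0).sum())))
    print(n,out)
E
```

```text
t35.46 p [ 0.5008 -0.075   0.2341] F [ 0.5 -0.2 -1.2] M [0.05 0.   0.08] open 0.0398 gf 30.0
top [(-52.0, np.float64(1.5), np.float64(7.3), 39), (0.0, np.float64(1.0), np.float64(5.0), 43), (26.0, np.float64(0.8), np.float64(4.7), 40), (52.0, np.float64(1.6), np.float64(5.2), 39)]
side [(-52.0, np.float64(2.5), np.float64(6.5), 52), (0.0, np.float64(1.0), np.float64(8.0), 49), (26.0, np.float64(2.0), np.float64(6.0), 53), (52.0, np.float64(2.4), np.float64(5.5), 54)]
```

```bash
python3 - <<'E'
from h import *
for n in("top","side"):
    g=cv2.cvtColor(cv2.imread(f"pics/{n}0.png"),cv2.COLOR_BGR2GRAY).astype(np.float32)
    def samp(P):
        uv=proj(n,T(K,P)).astype(np.float32);return cv2.remap(g,uv[:,0].copy(),uv[:,1].copy(),cv2.INTER_LINEAR).ravel()
    o=np.arange(-.015,.0151,.001)
    for nm,f,z in(("+y",lambda d:[(x,.035+d,0) for x in np.arange(-.06,.061,.004)],0),("-y",lambda d:[(x,-.035+d,0) for x in np.arange(-.06,.061,.004)],0),("+x",lambda d:[(.075+d,y,0) for y in np.arange(-.025,.026,.004)],0),("-x",lambda d:[(-.075+d,y,0) for y in np.arange(-.025,.026,.004)],0)):
        pr=np.array([samp(np.array(f(d))+[0,0,.008]).mean() for d in o]); print(n,nm,pr.round(0).astype(int))
E
```

```text
top +y [112 112 112 111 110 109 108 107 105 103 102 100  99  97  94  91  90  95
 105 117 127 134 138 140 141 140 139 139 138 138 137]
top -y [135 135 135 135 135 135 135 135 136 136 137 139 141 140 134 119 100  81
  69  65  70  79  89  96 100 101 101  99  97  95  92]
top +x [134 114  89  72  68  73  80  82  82  81  80  80  80  78  75  77  89 109
 130 141 144 143 142 140 139 137 137 137 137 137 137]
top -x [138 138 138 138 138 138 139 139 139 139 140 141 143 142 133 115  93  79
  77  79  77  74  75  78  82  84  85  84  78  71  65]
side +y [131 131 131 132 132 133 134 135 137 139 141 143 145 148 151 154 157 160
 163 166 168 170 171 172 173 174 174 174 174 174 174]
side -y [171 169 167 164 159 154 147 138 129 120 111 103  97  92  90  89  89  91
  93  95  97  99  99  99  99  98  97  95  93  90  88]
side +x [122 121 118 115 111 108 104 101  98  96  97  99 103 108 115 124 132 141
 149 156 162 167 170 173 174 175 176 175 175 175 175]
side -x [174 175 175 175 175 175 176 176 176 176 175 173 170 166 161 153 145 136
 126 115 107  99  93  88  84  81  80  80  81  82  83]
```

```bash
python3 - <<'E'
import cv2,numpy as np
t=cv2.imread("pics/top0.png");s=cv2.imread("pics/side0.png")
f=lambda i,x,y,w,h,k:cv2.resize(i[y:y+h,x:x+w],(w*k,h*k),interpolation=cv2.INTER_NEAREST)
cv2.imwrite("pics/v10.png",np.hstack([f(t,152,192,46,60,9),f(s,208,162,46,60,8)[:480] if 0 else cv2.resize(f(s,206,160,48,40,8),(384,540))*0+cv2.copyMakeBorder(f(s,206,160,48,40,8),0,220,0,0,cv2.BORDER_CONSTANT)]))
E
```

```text
(no output)
```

View pics/v10.png

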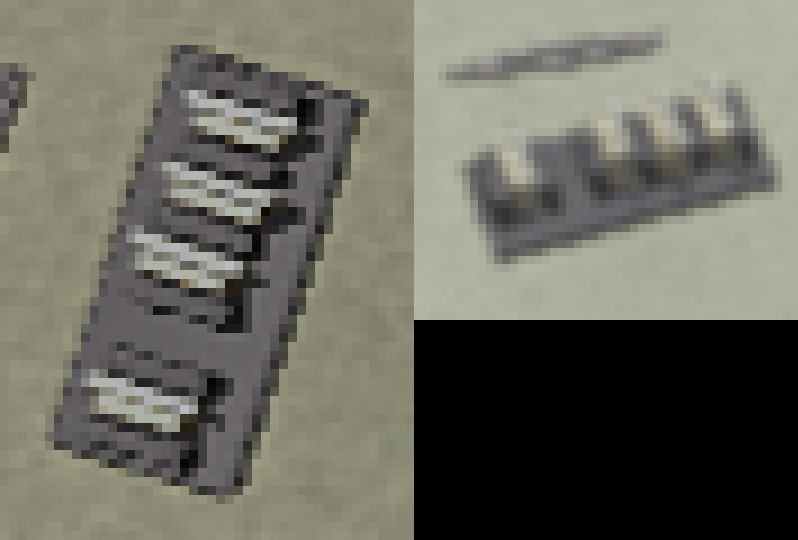

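The rack outline sits about +1.2 mm in x and +2 mm in y from my first fit, so I'll correct for that. The empty slot is second from the front. Next is placing the block.

```bash
python3 - <<'E'
from h import *
R=Ry(K[2]+np.pi/2); P=lambda z,x=-.0206,y=.0025:T(K,[x,y,z])[0]
robot.move_ptp(P(.16),R); st()
robot.move_linear(P(.030),.15); robot.pause(.15); s=st(); print((s["ee_pos"]-P(.03)).round(4))
hit=robot.move_linear(P(-.001),.03,threshold=3.5); print(hit); st(); robot.pause(.1); st()
E
```

```text
t36.94 p [0.4846 0.3167 0.16  ] F [-0.2 -1.2 -0.7] M [-0.    0.01  0.04] open 0.0396 gf 30.0
t38.11 p [0.4844 0.3181 0.0309] F [ 0.5 -0.5 -0.3] M [-0.01 -0.03 -0.01] open 0.0397 gf 30.0
[0.0004 0.0003 0.0009]
True
t38.98 p [0.4838 0.3177 0.0016] F [0.  0.3 4.2] M [ 0.08 -0.07 -0.  ] open 0.0398 gf 30.0
t39.08 p [0.4838 0.3177 0.0016] F [-0.  -0.7  4.6] M [ 0.19 -0.1   0.04] open 0.0395 gf 30.0
```

Contact came at the expected floor height (0.0016 against 0.0018), with no side load. I'll release, retreat and check the result numerically.

```bash
python3 - <<'E'
from h import *
robot.gripper_to(.056); robot.pause(.2); s=st(); p=s["ee_pos"]
robot.move_linear(p+[0,0,.10],.12); st()
robot.move_ptp([.264,.567,.25],Ry(K[2]+np.pi/2)); st()
xs=np.arange(-.075,.0751,.001);ys=np.arange(-.014,.0191,.001)
for n in("top","side"):
    im=robot.grab_frame(n)[:,:,::-1].copy(); cv2.imwrite(f"pics/{n}3.png",im); g=cv2.cvtColor(im,cv2.COLOR_BGR2GRAY).astype(np.float32)
    def samp(X,Yv):
        uv=proj(n,T(K,np.c_[X,Yv,np.full(len(X),.035)])).astype(np.float32);return cv2.remap(g,uv[:,0].copy(),uv[:,1].copy(),cv2.INTER_LINEAR).ravel()
    pr=np.mean([samp(xs,np.full(len(xs),y)) for y in ys],0);out=[]
    for c in(-.052,-.026,0,.026,.052):
        m=abs(xs-c)<.0125;w=np.clip(pr[m]-np.percentile(pr[m],25),0,None);xc=(w@xs[m])/w.sum()
        yy=np.arange(-.032,.0361,.001);py=np.mean([samp(np.full(len(yy),xc+d),yy) for d in(-.003,0,.003)],0);b=py>(py.min()+py.max())/2
        out.append([round(float(v),1) for v in(c*1e3,(xc-c)*1e3,yy[b].mean()*1e3,b.sum(),pr[m].max())])
    print(n,out)
E
```

```text
t39.76 p [0.4834 0.3174 0.0014] F [-0.1 -0.7  0.5] M [-0.04 -0.04  0.07] open 0.0557 gf 0.0
t40.74 p [0.483  0.3171 0.1007] F [ 0.5  0.4 -0.7] M [-0.01 -0.01  0.02] open 0.0559 gf 0.0
t42.11 p [0.2654 0.5659 0.2493] F [ 0.4  0.1 -0.5] M [ 0.05 -0.07 -0.01] open 0.0562 gf 0.0
top [[-52.0, 1.3, 9.8, 43.0, 168.3], [-26.0, 1.5, 9.7, 46.0, 162.8], [0.0, 1.1, 6.8, 48.0, 168.4], [26.0, 0.8, 7.8, 45.0, 165.6], [52.0, 1.5, 7.9, 43.0, 166.6]]
side [[-52.0, 2.5, 8.5, 56.0, 176.3], [-26.0, 3.1, 9.5, 54.0, 173.8], [0.0, 1.4, 10.0, 53.0, 173.9], [26.0, 1.9, 8.0, 57.0, 172.4], [52.0, 2.4, 7.5, 58.0, 174.4]]
```

```bash
python3 -c "
from rig import robot
print(robot.sign_off())"
```

```text
the job is handed in; nothing more can be done
None
```

I wound the head back to its stop, pushed the clamp fully open, set the block down in the empty slot and handed the job in at about 42 s; force and camera readings agreed at each step, and no verdict came back.

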